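# Hold the repaired drawer corner square

## Robot

A 6-joint arm with a two-finger parallel gripper is mounted at the origin on the work surface. World frame = base frame: x ahead of the robot, y to its left, z up, the work surface at z = 0. Lengths are in m, angles in rad, forces in N, time in s.
With the tool pointing down it reaches from about 0.275 to 0.825 m from the base axis. Payload 4.9 kg.
Tool frame: the origin (TCP) lies midway between the tips of the shut fingers; the grasp point (between the pads) lies 19 mm behind it (grip_point_offset is the distance from the TCP to the grasp point, in m); z points along the fingers, x is the direction in which the jaws open and shut, and the axes are right-handed (so a half turn about z gives the same grasp; the last joint's range is limited). The gripper opens to 85 mm and grips with 20 to 120 N. Pads are 22 mm wide; open, the fingers measure 114 mm over their backs; the gripper's body (76 mm by 85 mm) begins 54 mm behind the grasp point. The pads swing forward as they close: fully open they stand 13 mm farther back than shut.
Start: joints at [0.97, 0.326, -0.193, 1.052, 0, 1.437], TCP at [0.248, 0.491, 0.192] pointing down, gripper open.
Joint ranges: [-2.65, 2.65], [-0.97, 1.79], [-1.3, 1.35], [-1.93, 2.1], [-1.47, 1.37], [-3.14, 3.14]. Speed limits (rad/s): [2.57, 2.57, 3.14, 3.14, 3.14, 3.14].

## Interface

Orientations are given as a rotation vector (axis times angle).
In Python, from cell import * gives the robot as it stands. Calls block until the motion is done:
- movep(position, orientation): joint-space move of the TCP to a pose.
- move_l(position, velocity=0.15, rot=None, until_force=None): straight line of the TCP; rot=None keeps the orientation; velocity is the mean speed in m/s. With until_force (N) it stops when the force on the tool has changed by that much, and returns True; else False.
- set_joints(angles): joint-space move.
- let_go() and grab(newtons=None): open the fingers fully, or close them until they stop; newtons is the grip in N (None keeps the last).
- sleep(seconds).
- ik(position, orientation): joint angles nearest the present ones, or None.
- get_state(): the state.
- grab_frame(name): name is "scene" or "top" or "wrist"; returns a dict with "img" (480x640x3 uint8, red, green, blue), "fx", "fy", "cx", "cy" (pixels), "cam_to_world" (4x4, takes a point from camera to world coordinates); the wrist camera has in their place "T_tool_cam" (4x4, takes a point from camera to tool coordinates, whose origin is the TCP and whose axes are the tool frame's). Camera axes: x right, y down, z forward; pixel columns grow to the right and rows downward; lengths in m; the calibration is good to about 2 mm. A picture is of the moment at which its call begins: read the wrist's pose just before it. There is no depth.
A pose or a line that the arm cannot do raises MotionError and nothing moves.
- sign_off(): hands the job in, once; it reports no verdict.
Trained networks look in the newest picture that a camera, given by its name, has taken for a name from the list of things; names that differ only in an ending like _2 or _b are one class to them, and where a whole thing is asked for, a point or a joint stands for the part that bears it (a point fixed in the world has none). Each returns a list of dicts, best first, with "score" (0 to 1); they miss things now and then, are a little off and sometimes report something else, mostly with a low value. They report only what shows in the picture. A call takes as long as a camera call. They do not tell look-alikes from the thing itself.
- spot_in(camera, name): "centre" ([column, row] in pixels, amid what is visible of it).
- silhouettes(camera, name): "mask" (480x640 bool, what is visible of it) and "centre" ([column, row] in pixels, amid what is visible of it).
- tip_of(camera, name): "centre" ([column, row] in pixels: a listed point, or the origin of a listed thing).
The state is a dict: "clock": time; "q": joint angles; "joint_velocities": joint speeds; "tau": joint torques, N m; "position": TCP position; "eef_rot": TCP orientation; "contact_force": force on the tool from outside, world axes, zero at the start; "wrist_torque": the same for the moment, N m; "finger_gap": opening from 0.0 (shut) to 1.0 (fully open).
Only numpy, scipy, OpenCV 4.12 (cv2) and the standard library are available. Lean on these libraries where they do the work, as an engineer would, in place of code of your own. Each camera call takes 0.05 s, during which the arm holds its last target. There are 200 camera calls.

## Task

A drawer of the clinic cabinet is being repaired: its blue side board springs inward from the white back board at the freshly glued corner. Take the assembly square by its red handle, lay it flat on the drawer bottom and press it into that corner until its two outer faces lie flush on both boards and the side board stands at a right angle; finish while still gripping the square and pressing it firmly against both boards. Let only the square push the boards, never force the side board well out past square, and leave the glue bottle, jar, screwdriver and bowl where they are.

Things in the scene. Friction and masses are not known exactly. Their poses are not given: they have to be found in the camera images.
- drawer: Drawer bottom fixed on the table: plywood panel 280 (x) x 260 (y) x 10 mm thick, origin at the centre of its underside. Its far edge carries the back board and its left (+y) edge the side board; the near and right edges are open. x points to the back board, y to the side board.
- corner (a point): Inside corner of the drawer, on the bottom panel's upper face (10 mm above the table), where the inner face of the back board meets the side board's pivot axis; 125 mm along x and 115 mm along y from the drawer's origin; axes parallel to the drawer's.
- back_board (a point): On the inner face of the white fixed back board, mid-height (30 mm above the table), 115 mm from the corner; axes as the drawer's. The board is 12 mm thick, 40 mm high above the drawer bottom (top 50 mm above the table), its inner face, square to x, running 230 mm from the corner to -y.
- side_board (a point): On the inner face of the blue side board, mid-height (30 mm above the table), 120 mm from its pivot at the corner; turns with joint side_pivot, its x along the board towards the corner, its y out through the board. The board is 12 mm thick, 40 mm high (top 50 mm above the table), its inner face running 246 mm from the corner. Square and boards are smooth (friction about 0.25).
- side_pivot (a joint): Angle of the side board about its vertical pivot, rad: 0 = exactly square to the back board, positive = free end leaning inward; starts at 0.06 to 0.14. Springs towards 0.10 with 4 N m/rad plus 0.18 N m of friction: some 0.6 N m (4 N at 150 mm from the corner) brings it to 0; springs back when let go. Can be forced past square to -0.12.
- square_grip (a point): Middle of the red handle of the loose assembly square (aluminium, about 0.4 kg), 50 mm above its underside; axes are the square's. Handle: upright plate 18 mm thick, 60 mm long, from 8 to 76 mm above the underside. Its thin direction is the square's (1, 1, 0) diagonal, pointing to the heel, so fingers close along it. The outer faces are the planes 60 mm off in +x and in +y.
- square_heel (a point): Heel of the square: where its two outer faces' planes meet, at its underside, +60, +60, -50 mm from the handle's middle (12 mm of the heel is cut away). Legs run from it to -x and -y of the square, 150 mm long, 26 wide, 32 high, with an 8 mm thick web between, out to 93 mm. Axes the square's; fully home it meets the drawer corner, axes along the drawer's.
- glue: White glue bottle with orange cap, 48 mm across, 110 mm tall, origin under its base. Bystander.
- jar: Amber screw jar, 60 mm across, 70 mm tall, origin under its base. Bystander.
- screwdriver: Screwdriver lying on the table to the right, beyond the square. Bystander.
- basin: Blue bowl, 150 mm across, 50 mm tall, origin under its base. Bystander.
Things that resemble listed ones, but are neither listed nor needed, are in the scene too. Of the things shaped like the part that bears square_grip, the aluminium one is meant.

How it is judged:
At the end, for the whole second after the job is handed in: Side board within 0.02 rad of square; heel within 3.5 mm of the corner, square within 0.025 rad of the drawer in yaw, 0.04 rad of upright, under 6 mm above the drawer bottom; more than 1 N on each board, over 2 N from the gripping fingers; at rest (value of joint side_pivot between -0.02 and 0.02 rad and angle between the x axis of square_heel and the x axis of drawer, either way round below 0.025 rad and horizontal distance between square_heel and corner below 0.0035 m and z of square_heel in the frame of drawer below 0.016 m and angle between square_grip's own z axis and vertical below 0.04 rad and contact force between square and drawer_c1 above 1 N and contact force between square and side_pivot above 1 N and contact force between the fingers and square above 2 N and linear speed of square below 0.01 m/s); the arm keeps its last pose, push and grip.
It fails at once if the side board is forced out more than 0.06 rad past square (value of joint side_pivot below -0.06 rad).
It fails at once if the gripper or arm pushes the boards itself (contact force between any of the fingers, the arm and side_pivot above 1 N or contact force between any of the fingers, the arm and drawer_c1 above 1 N).
It fails at once if a bystander is moved more than 20 mm (distance of any of glue, jar, screwdriver, basin from where it was at the start of the episode above 0.02 m).
It also fails if it takes over 43 s, if anything falls off the work surface, if the arm or the gripper's body presses on something with over 40 N, if the wrist force passes 120 N, or if a joint passes its speed limit or range.

## Working session

There is one attempt and no reset: what is moved stays moved. The work goes in short steps, each a Python script; the robot and the scene stay as the last script left them, time stands still between calls to the robot, and variables do not carry over. Pictures are saved under pics/ and viewed, about 8 in all and at most 12, crops included, and the job is handed in when it is done.

```bash
mkdir -p pics; ls
cat > h.py <<'E'
from cell import *
import numpy as np, cv2
from scipy.spatial.transform import Rotation as R
def shot(n,fn=None):
    s=get_state(); f=grab_frame(n)
    if fn: cv2.imwrite('pics/'+fn,f['img'][:,:,::-1])
    if 'cam_to_world' in f: T=np.array(f['cam_to_world'])
    else:
        A=np.eye(4);A[:3,:3]=R.from_rotvec(s['eef_rot']).as_matrix();A[:3,3]=s['position'];T=A@np.array(f['T_tool_cam'])
    f['T']=T; return f
def ray(f,px,z):
    d=f['T'][:3,:3]@np.array([(px[0]-f['cx'])/f['fx'],(px[1]-f['cy'])/f['fy'],1]);o=f['T'][:3,3]
    return o+d*(z-o[2])/d[2]
def proj(f,p):
    c=f['T'][:3,:3].T@(np.array(p)-f['T'][:3,3]); return np.array([f['fx']*c[0]/c[2]+f['cx'],f['fy']*c[1]/c[2]+f['cy']])
E
python3 - <<'E'
from h import *
np.set_printoptions(precision=4,suppress=True)
Z={'corner':.01,'back_board':.03,'side_board':.03,'square_grip':.05,'square_heel':0.0,'drawer':0,'glue':0,'jar':0,'basin':0,'screwdriver':.01}
for c in ('top','scene'):
    f=shot(c,c+'0.png'); print(c,f['T'][:3,3])
    for n in Z:
        for d in tip_of(c,n)[:4]: print(n,round(d['score'],2),np.round(d['centre'],1),ray(f,d['centre'],Z[n]))
s=get_state();print(s['clock'],s['position'],s['eef_rot'],s['contact_force'])
E
```

```text
pics
top [ 0.4927 -0.1191  1.1757]
corner 0.71 [174.6 209.3] [0.6849 0.2884 0.01  ]
back_board 0.66 [222.1 206.7] [0.6842 0.1614 0.03  ]
side_board 0.75 [179.4 256.4] [0.5629 0.2693 0.03  ]
square_grip 0.85 [413.2 354.1] [ 0.3132 -0.2948  0.05  ]
square_grip 0.67 [422.7 258.6] [ 0.5382 -0.3282  0.05  ]
square_heel 0.74 [383.3 328.4] [ 0.3698 -0.2316  0.    ]
square_heel 0.6 [390.8 245.6] [ 0.5755 -0.2589  0.    ]
drawer 0.85 [225.  263.2] [0.5439 0.1627 0.    ]
glue 0.91 [306.2 171. ] [ 0.7748 -0.05    0.    ]
glue 0.55 [222.2 210.3] [0.6799 0.1686 0.    ]
jar 0.86 [361.4 166.8] [ 0.7808 -0.1923  0.    ]
jar 0.46 [421.4 256.9] [ 0.5446 -0.3344  0.    ]
basin 0.88 [501.6 252.8] [ 0.5487 -0.5349  0.    ]
screwdriver 0.7 [451.6 198.9] [ 0.6879 -0.4153  0.01  ]
scene [ 1.8573 -0.2926  1.1456]
corner 0.91 [456.1 252.1] [0.6771 0.2856 0.01  ]
back_board 0.66 [414.4 253.8] [0.6832 0.1626 0.03  ]
side_board 0.56 [436.9 223.9] [0.572 0.263 0.03 ]
side_board 0.48 [452.3 254. ] [0.7033 0.2628 0.03  ]
square_grip 0.93 [237.3 187.9] [ 0.3122 -0.2886  0.05  ]
square_grip 0.79 [229.7 237.5] [ 0.5431 -0.3266  0.05  ]
square_heel 0.87 [259.2 255. ] [ 0.5748 -0.2517  0.    ]
square_heel 0.6 [257.6 213.5] [ 0.3864 -0.2375  0.    ]
drawer 0.61 [400.7 232.1] [0.5535 0.1632 0.    ]
glue 0.92 [343.5 297.6] [ 0.78   -0.0536  0.    ]
jar 0.91 [291.6 307.4] [ 0.7891 -0.1905  0.    ]
jar 0.71 [455.3 254. ] [0.6738 0.2858 0.    ]
basin 0.9 [153.8 262.6] [ 0.5508 -0.5425  0.    ]
screwdriver 0.86 [202.6 292.5] [ 0.7033 -0.4116  0.01  ]
1.1 [0.2475 0.4912 0.1921] [-2.6749 -1.6475  0.    ] [-0.6222 -0.1803  0.5282]
```

Run:
```python
import cv2
a=cv2.imread('pics/top0.png');b=cv2.imread('pics/scene0.png')
cv2.imwrite('pics/c0.png',cv2.resize(a[130:430,130:530],(800,600),interpolation=3))
```

```text
(no output)
```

View pics/c0.png

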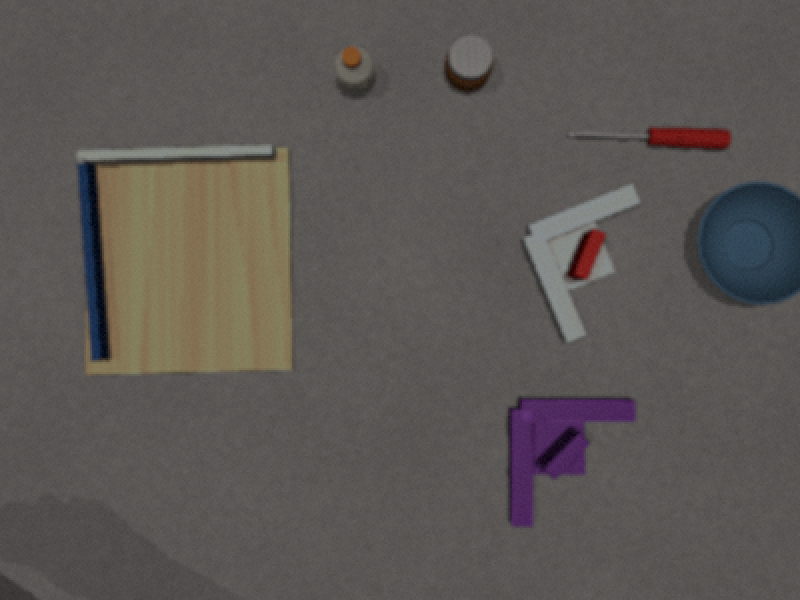

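View pics/scene0.png

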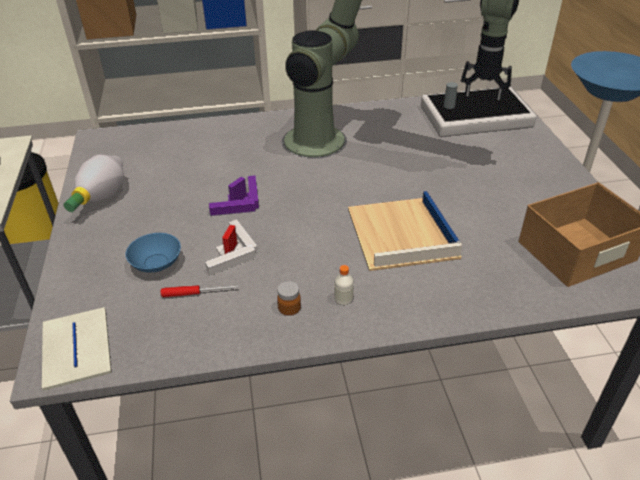

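The aluminium square with the red handle is at top px (423,258) and scene px (230,237). The look-alike, purple with a dark handle, is at top (413,354) and scene (237,188). The silver one fits the description. The crop shows its heel facing the drawer and a yaw of about +0.4. I'll take close wrist views of the corner and the square next.

```bash
cat >> h.py <<'E'
np.set_printoptions(precision=4,suppress=True)
def down(a):
    c,s=np.cos(a),np.sin(a); return R.from_matrix(np.array([[c,s,0],[s,-c,0],[0,0,-1]])).as_rotvec()
E
python3 - <<'E'
from h import *
for a in (np.pi/4,np.pi/4+np.pi,np.pi/4+.4,np.pi/4+.4+np.pi): 
    for p in ([.60,.2,.25],[.6,.2,.06],[.54,-.33,.06]): print(round(a,2),p,ik(p,down(a)))
f=grab_frame('wrist'); print(f['T_tool_cam'],f['fx'],f['fy'],f['cx'])
s=get_state();print(R.from_rotvec(s['eef_rot']).as_matrix())
E
```

```text
0.79 [0.6, 0.2, 0.25] [ 0.2051  0.4583  0.1534  1.2659 -0.      0.9905]
0.79 [0.6, 0.2, 0.06] [ 0.2051  0.5838 -0.1385  0.8485 -0.      0.9905]
0.79 [0.54, -0.33, 0.06] [-0.6651  0.5845 -0.1373  0.849  -0.      0.1203]
3.93 [0.6, 0.2, 0.25] [ 0.2051  0.4583  0.1534  1.2659  0.     -2.1511]
3.93 [0.6, 0.2, 0.06] [ 0.2051  0.5838 -0.1385  0.8485  0.     -2.1511]
3.93 [0.54, -0.33, 0.06] [-0.6651  0.5845 -0.1373  0.849  -0.     -3.0213]
1.19 [0.6, 0.2, 0.25] [ 0.2051  0.4583  0.1534  1.2659 -0.      0.5905]
1.19 [0.6, 0.2, 0.06] [ 0.2051  0.5838 -0.1385  0.8485 -0.      0.5905]
1.19 [0.54, -0.33, 0.06] [-0.6651  0.5845 -0.1373  0.849   0.     -0.2797]
4.33 [0.6, 0.2, 0.25] [ 0.2051  0.4583  0.1534  1.2659  0.     -2.5511]
4.33 [0.6, 0.2, 0.06] [ 0.2051  0.5838 -0.1385  0.8485  0.     -2.5511]
4.33 [0.54, -0.33, 0.06] [-0.6651  0.5845 -0.1373  0.849   0.      2.8619]
[[ 1.     -0.0008  0.0005  0.0011]
 [ 0.0006  0.9569  0.2904 -0.0735]
 [-0.0007 -0.2904  0.9569 -0.1826]
 [ 0.      0.      0.      1.    ]] 358.5187301493615 358.5187301493615 319.50484261574934
[[ 0.45    0.893   0.    ]
 [ 0.893  -0.45   -0.0001]
 [-0.      0.     -1.    ]]
```

Run:
```python
from h import *
def look(fn,names):
    f=shot('wrist',fn); np.savez('pics/'+fn[:-4]+'.npz',T=f['T'],K=[f['fx'],f['fy'],f['cx'],f['cy']])
    for n,z in names:
        for d in tip_of('wrist',n)[:2]: print(n,round(d['score'],2),np.round(d['centre'],1),ray(f,d['centre'],z))
movep([.56,.2,.25],down(np.pi/2))
look('w1.png',[('corner',.01),('back_board',.03),('side_board',.03),('drawer',0)])
movep([.53,-.33,.25],down(np.pi/4+.4))
look('w2.png',[('square_grip',.05),('square_heel',0)])
print(get_state()['clock'])
cv2.imwrite('pics/w12.png',np.vstack([cv2.resize(cv2.imread('pics/w%d.png'%i)[:, :],(400,300)) for i in (1,2)]))
```

```text
corner 0.65 [381.1 290.8] [0.6817 0.2809 0.01  ]
back_board 0.82 [294.  297.4] [0.6814 0.1702 0.03  ]
side_board 0.68 [289.6 294.8] [0.6779 0.1649 0.03  ]
side_board 0.59 [381.5 199. ] [0.559  0.2719 0.03  ]
drawer 0.64 [285.1 189.5] [0.5528 0.1601 0.    ]
square_grip 0.66 [325.1 212.5] [ 0.543 -0.326  0.05 ]
square_heel 0.73 [345.7  22.8] [ 0.3703 -0.2325  0.    ]
square_heel 0.72 [392.5 206.9] [ 0.578  -0.2501  0.    ]
5.05
```

View pics/w1.png

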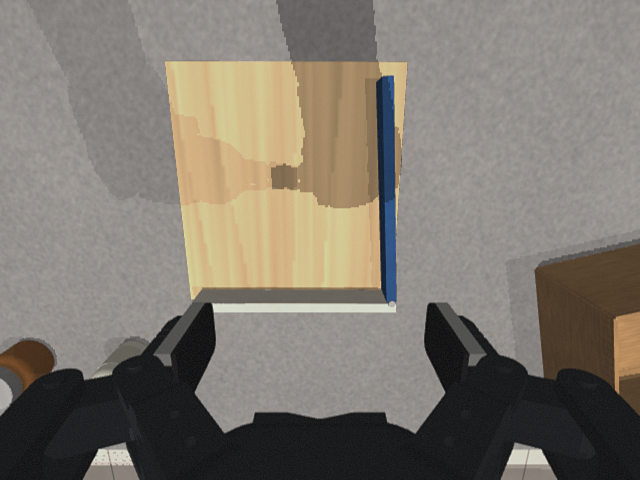

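View pics/w2.png

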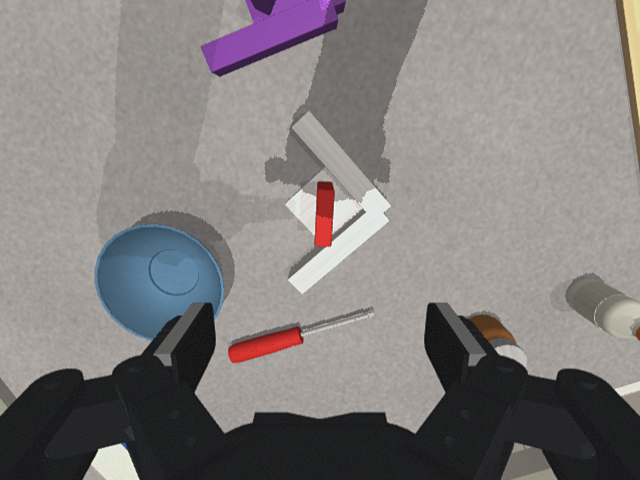

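Drawer: near corners at px (166,62) and (407,62), the back board's white top at rows 304-312, and the blue board leaning inward. Square: heel near (390,212), red handle from (325,182) to (325,246). I'll fit lines to these.

Run:
```python
from h import *
from scipy.optimize import least_squares
def load(n):
    d=np.load(f'pics/{n}.npz');K=d['K'];return dict(T=d['T'],fx=K[0],fy=K[1],cx=K[2],cy=K[3]),cv2.imread(f'pics/{n}.png')
def edge(g,p,q,n=40,w=8):  # subpixel strongest-gradient points along normal of segment p-q, robust line; returns end points
    p,q=map(np.float64,(p,q));t=(q-p)/np.linalg.norm(q-p);nn=np.array([-t[1],t[0]]);o=np.arange(-w,w+.01,.25);P=[]
    for s in np.linspace(.08,.92,n):
        c=p+s*(q-p)+o[:,None]*nn
        v=cv2.remap(g,c[:,:1].astype('f4'),c[:,1:].astype('f4'),1).ravel().astype(float)
        d=np.abs(np.gradient(cv2.GaussianBlur(v[:,None],(1,9),1.5).ravel()));P.append(p+s*(q-p)+o[d.argmax()]*nn)
    vx,vy,x,y=cv2.fitLine(np.float32(P),cv2.DIST_HUBER,0,.01,.01).ravel();u=np.array([vx,vy]);c=np.array([x,y])
    r=np.abs((np.array(P)-c)@np.array([-vy,vx]));
    return [c+u*((e-c)@u) for e in (p,q)],np.median(r)
f,im=load('w1'); g=cv2.split(im)
sat=cv2.cvtColor(im,cv2.COLOR_BGR2HSV)[:,:,1]
gray=cv2.cvtColor(im,cv2.COLOR_BGR2GRAY)
for nm,G,p,q,z in (('near edge',sat,(170,62),(290,62),.01),('right edge',sat,(166,66),(193,290),.01),('back bottom',gray,(205,289),(375,289),.01),
   ('back top inner',gray,(215,303),(375,303),.05),('back top outer',gray,(220,312),(390,312),.05),('side top inner',im[:,:,0].copy(),(384,80),(389,295),.05),('side top outer',sat,(394,80),(396,215),.05)):
    e,r=edge(G,p,q,w=5); a,b=[ray(f,x,z) for x in e]; print(nm,np.round(e,1).tolist(),'r%.2f'%r,a,b,'ang %.4f'%np.arctan2(*(b-a)[[1,0]]))
f,im=load('w2'); gray=cv2.cvtColor(im,cv2.COLOR_BGR2GRAY)
val=im.max(2)
for nm,p,q in (('-y leg outer',(303,294),(386,221)),('-x leg outer',(310,113),(386,199)),('-y leg end',(290,282),(302,293)),('-x leg end',(294,124),(306,113))):
    e,r=edge(val,p,q,w=6); a,b=[ray(f,x,.032) for x in e]; print(nm,np.round(e,1).tolist(),'r%.2f'%r,a,b,'ang %.4f'%np.arctan2(*(b-a)[[1,0]]))
hsv=cv2.cvtColor(im,cv2.COLOR_BGR2HSV);m=((hsv[...,1]>130)&((hsv[...,0]<10)|(hsv[...,0]>170))).astype('u1');m[:150]=0;m[260:]=0;m[:,:290]=0;m[:,350:]=0
ys,xs=np.nonzero(m);
for y in (185,200,220,240): print('red',y,xs[ys==y].min(),xs[ys==y].max())
```

```text
near edge [[170.0, 60.5], [290.0, 60.5]] r0.00 [0.4133 0.0419 0.01  ] [0.4133 0.1701 0.01  ] ang 1.5711
right edge [[164.7, 66.1], [189.3, 290.4]] r0.13 [0.4188 0.0356 0.01  ] [0.6812 0.0343 0.01  ] ang -0.0046
back bottom [[205.0, 286.7], [375.0, 286.8]] r0.00 [0.6761 0.055  0.01  ] [0.6761 0.2728 0.01  ] ang 1.5709
back top inner [[215.0, 302.3], [375.0, 302.9]] r0.06 [0.6781 0.0788 0.05  ] [0.6788 0.267  0.05  ] ang 1.5670
back top outer [[220.0, 311.7], [390.0, 311.8]] r0.00 [0.6904 0.0837 0.05  ] [0.6904 0.2853 0.05  ] ang 1.5709
side top inner [[381.9, 80.0], [385.9, 295.1]] r0.16 [0.4376 0.2628 0.05  ] [0.6687 0.2793 0.05  ] ang 0.0711
side top outer [[393.1, 80.0], [394.1, 215.0]] r0.15 [0.4375 0.2738 0.05  ] [0.573 0.283 0.05 ] ang 0.0681
-y leg outer [[302.3, 293.2], [386.9, 222.1]] r0.10 [ 0.6298 -0.3903  0.032 ] [ 0.5839 -0.2655  0.032 ] ang 1.9227
-x leg outer [[310.6, 112.5], [385.5, 199.4]] r0.06 [ 0.4412 -0.3015  0.032 ] [ 0.5584 -0.2584  0.032 ] ang 0.3521
-y leg end [[289.9, 282.1], [301.4, 293.6]] r0.05 [ 0.6107 -0.3986  0.032 ] [ 0.6299 -0.3915  0.032 ] ang 0.3515
-x leg end [[293.8, 123.8], [305.8, 112.8]] r0.00 [ 0.445  -0.3223  0.032 ] [ 0.4396 -0.3063  0.032 ] ang 1.8944
red 185 318 331
red 200 317 333
red 220 316 332
red 240 315 331
```

```bash
python3 -c "
import cv2,numpy as np
a=cv2.imread('pics/w1.png')[265:325,340:420];b=cv2.imread('pics/w2.png')[100:300,260:410]
cv2.imwrite('pics/z.png',np.hstack([cv2.resize(a,(400,300),interpolation=0),cv2.resize(b,(400,300),interpolation=2)]))"
```

```text
(no output)
```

View pics/z.png

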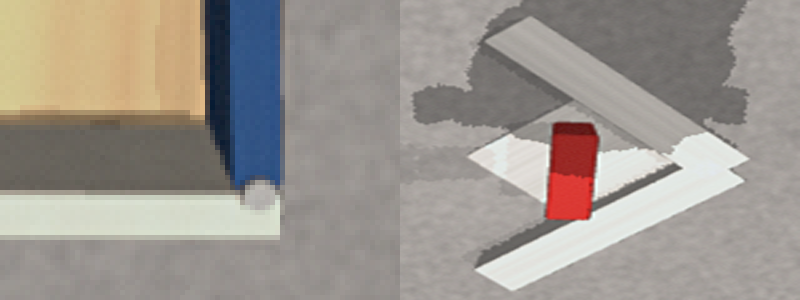

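The zoomed crop confirms the silver square with the red handle, and the fits agree:
- **Corner:** about (0.679, 0.280), drawer yaw about 0, side board angle about 0.07.
- **Square:** yaw 0.352, grip at (0.543, -0.327).

Now I'll grasp it.

Run:
```python
from h import *
a=.352+np.pi/4; g=[.543,-.327]
movep([*g,.12],down(a))
print('touch',move_l([*g,.036],.08,until_force=8), get_state()['position'])
grab(110); s=get_state(); print(s['finger_gap'],s['contact_force'],s['wrist_torque'],s['position'])
move_l([*g,.12],.1); s=get_state(); print(s['clock'],s['finger_gap'],s['contact_force'],s['wrist_torque'],s['position'])
movep([.50,-.1,.16],down(np.pi/4))
f=shot('wrist','w3.png');np.savez('pics/w3.npz',T=f['T'],K=[f['fx'],f['fy'],f['cx'],f['cy']])
s=get_state();print(s['clock'],s['position'],s['contact_force'])
for n in('square_grip','square_heel'):
    for d in tip_of('wrist',n)[:2]: print(n,d['score'],d['centre'],ray(f,d['centre'],.16+.014 if n=='square_grip' else .16-.036))
```

```text
touch False [ 0.5435 -0.3274  0.0367]
0.002029450949373818 [-0.8679  0.2667  5.9088] [0.071  0.1871 0.0316] [ 0.5436 -0.3275  0.0369]
8.6 0.002142780414232196 [-0.3219  0.2464 -0.3955] [-0.0491  0.0035  0.0048] [ 0.5425 -0.3266  0.1192]
9.5833 [ 0.5005 -0.1011  0.1597] [-0.3937 -0.258  -0.7002]
square_grip 0.58 [187.4, 407.1] [ 0.502  -0.2072  0.174 ]
square_heel 0.69 [126.2, 211.7] [ 0.3977 -0.1658  0.124 ]
```

View pics/w3.png

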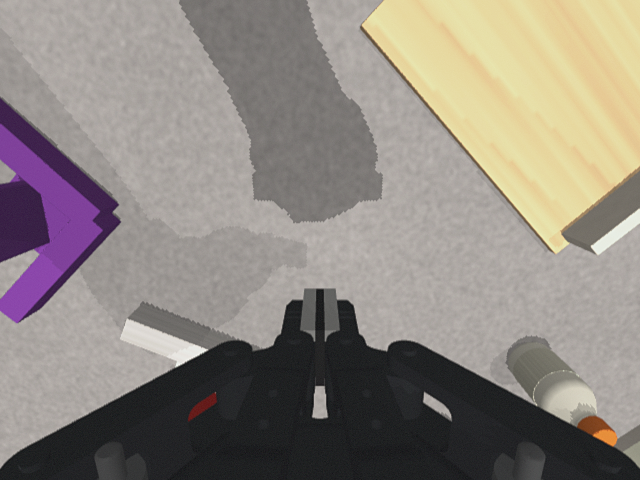

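The fingers shut empty (gap 0.002), so the grasp missed. I'll check where the square is now.

Run:
```python
from h import *
let_go()
movep([.53,-.33,.25],down(np.pi/4+.352))
f=shot('wrist','w4.png');np.savez('pics/w4.npz',T=f['T'],K=[f['fx'],f['fy'],f['cx'],f['cy']])
for n in('square_grip','square_heel'):
    for d in tip_of('wrist',n)[:2]: print(n,d['score'],d['centre'],ray(f,d['centre'],.05 if n=='square_grip' else 0))
s=get_state();print(s['clock'],s['position'],s['finger_gap'],s['eef_rot'],down(np.pi/4+.352))
```

```text
square_grip 0.84 [326.7, 212.8] [ 0.5431 -0.3248  0.05  ]
square_heel 0.68 [394.5, 205.5] [ 0.58   -0.2494 -0.    ]
square_heel 0.6 [339.9, 24.5] [ 0.3732 -0.2307  0.    ]
11.6 [ 0.53   -0.3283  0.2496] 0.9993303051450585 [-2.6447 -1.6935  0.0002] [2.6471 1.6919 0.    ]
```

View pics/w4.png

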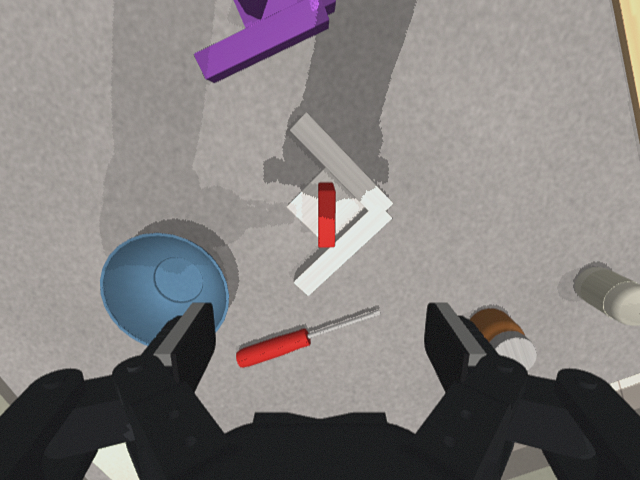

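The square hasn't moved. The picture explains the miss: the open pads are 214 px apart for 85 mm, so they lie at a depth of about 0.142 m instead of 0.184 m. The real fingertips are therefore about 42 mm short of the stated TCP. The 6 N felt while closing, on top of the 76 mm handle, agrees with that. I'll go about 42 mm lower, guarded by force.

Run:
```python
from h import *
a=.352+np.pi/4; g=[.543,-.326]
movep([*g,.06],down(a))
print('touch',move_l([*g,-.006],.05,until_force=5), get_state()['position'])
grab(110); s=get_state(); print(s['clock'],s['finger_gap'],s['contact_force'],s['wrist_torque'],s['position'])
```

```text
touch False [ 0.5433 -0.3262 -0.0056]
14.4833 0.1942475978101431 [-0.5646 -0.9933  2.1309] [-0.0732  0.1481  0.0478] [ 0.5431 -0.3262 -0.0057]
```

Run:
```python
from h import *
def st(t):
    s=get_state(); print(t,round(s['clock'],2),round(s['finger_gap'],3),s['contact_force'],s['wrist_torque'],s['position'])
p=get_state()['position']
move_l([p[0],p[1],.1],.12); st('lift')
movep([.595,.190,.08],down(np.pi/4)); st('over')
f=shot('wrist','w5.png');np.savez('pics/w5.npz',T=f['T'],K=[f['fx'],f['fy'],f['cx'],f['cy']])
f=shot('top','t5.png')
z=.08+.0057
for d in tip_of('top','square_heel')[:3]: print(d['score'],ray(f,d['centre'],z))
for d in tip_of('top','square_grip')[:3]: print(d['score'],ray(f,d['centre'],z+.05))
a=cv2.imread('pics/t5.png')[180:300,150:310];b=cv2.imread('pics/w5.png')
cv2.imwrite('pics/z5.png',np.hstack([cv2.resize(a,(400,300),interpolation=2),cv2.resize(b,(400,300),interpolation=3)]))
```

```text
lift 15.52 0.196 [-0.0795 -0.1672 -5.435 ] [-0.0422  0.0531  0.0078] [ 0.5424 -0.3257  0.0989]
over 17.4 0.198 [-0.4563 -1.0556 -4.6242] [-0.0532  0.0562  0.0156] [0.5954 0.189  0.08  ]
0.58 [ 0.3767 -0.2302  0.0857]
0.72 [0.5956 0.1952 0.1357]
0.56 [ 0.3219 -0.2814  0.1357]
```

View pics/z5.png

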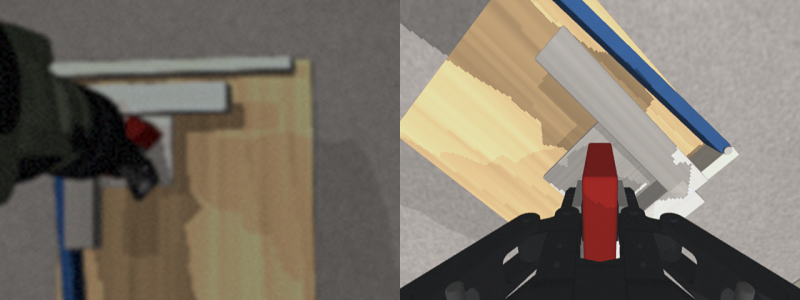

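Held level, with both legs parallel to the boards and clear of them. Next I'll lower it and press.

```bash
cat >> h.py <<'E'
def st(t):
    s=get_state(); print(t,round(s['clock'],2),round(s['finger_gap'],3),s['contact_force'],s['wrist_torque'],s['position']); return s
E
python3 - <<'E'
from h import *
print(move_l([.595,.190,.02],.08)); st('low')
print(move_l([.595,.190,-.002],.02,until_force=4)); z=st('down')['position'][2]+.0005
print(move_l([.630,.190,z],.02,until_force=6)); x=st('x')['position'][0]
print(move_l([x,.226,z],.02,until_force=10)); st('y')
E
```

```text
False
low 18.5 0.195 [ 0.5563 -0.0128 -4.8401] [-0.0329  0.0039  0.0058] [0.5955 0.1901 0.0204]
True
down 19.27 0.196 [-0.2563 -0.4398  5.9138] [ 0.0419 -0.0587  0.0154] [0.595  0.19   0.0043]
True
x 20.45 0.199 [-1.1674 -0.3606  4.6331] [ 0.0239 -0.1526 -0.1205] [0.6171 0.19   0.0044]
True
y 21.82 0.198 [-1.4035 -1.4927  3.308 ] [-0.0052 -0.1528  0.0753] [0.6165 0.2187 0.0046]
```

Run:
```python
from h import *
p=np.array(get_state()['position']); z=.0045
x,y=p[0],p[1]
for i in range(6):
    x+=.002; move_l([x,y,z],.02); s=st('x %.4f'%x)
    if s['contact_force'][0]<-14: break
for i in range(6):
    y+=.002; move_l([x,y,z],.02); s=st('y %.4f'%y)
    if s['contact_force'][1]<-12: break
```

```text
x 0.6185 22.07 0.199 [-5.5536 -3.5918  8.1894] [-0.2919  0.4806  0.1054] [0.6169 0.2187 0.0047]
x 0.6205 22.32 0.195 [-10.2005  -3.4341  13.4264] [-0.265   1.4157 -0.0484] [0.6169 0.2188 0.0048]
x 0.6225 22.57 0.197 [-15.0446  -5.2815  16.9373] [-0.3419  2.2831 -0.1542] [0.6169 0.2189 0.0049]
y 0.2207 22.82 0.192 [-16.4236  -9.2508  18.8989] [-1.1631  2.3992 -0.1419] [0.6169 0.2188 0.005 ]
y 0.2227 23.07 0.199 [-17.1978 -14.9895  21.1222] [-2.1012  2.5739 -0.0409] [0.6169 0.2188 0.0052]
```

Run:
```python
from h import *
sleep(.5); s=st('hold'); M=R.from_rotvec(s['eef_rot']).as_matrix(); print('tilt',np.arccos(-M[2,2]),'yaw',np.arctan2(M[1,0],M[0,0])-np.pi/4)
f=shot('wrist','w6.png');np.savez('pics/w6.npz',T=f['T'],K=[f['fx'],f['fy'],f['cx'],f['cy']])
for n,z in (('square_heel',.01),('corner',.01),('side_board',.03)):
    for d in tip_of('wrist',n)[:2]: print(n,d['score'],ray(f,d['centre'],z))
f=shot('top','t6.png');
```

```text
hold 23.57 0.201 [-16.2797 -14.1857  21.4953] [-2.1243  2.5549 -0.0415] [0.6169 0.2188 0.0052]
tilt 0.02039748707796602 yaw -0.0024602162736134803
side_board 0.83 [0.5584 0.2794 0.03  ]
```

View pics/w6.png

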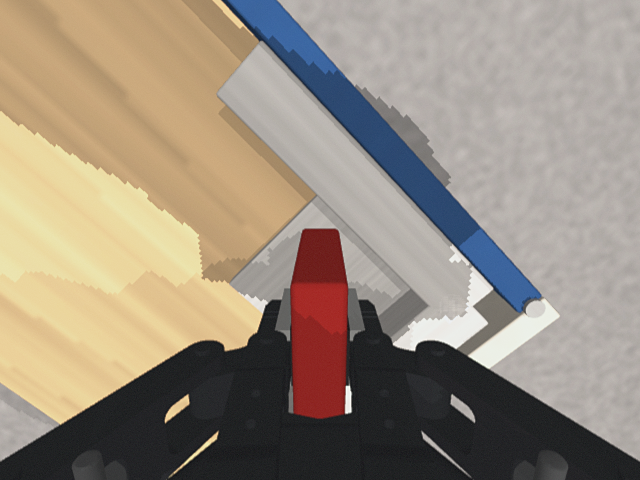

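The side board now lies flat along the square's leg. By the back board, near px (485,325), a grey strip shows that I want to check against the model.

Run:
```python
from h import *
d=np.load('pics/w6.npz');K=d['K'];f=dict(T=d['T'],fx=K[0],fy=K[1],cx=K[2],cy=K[3])
im=cv2.imread('pics/w6.png');S=5;x0,y0,w,h=430,250,140,112
c=cv2.resize(im[y0:y0+h,x0:x0+w],None,fx=S,fy=S,interpolation=0)
def ln(a,b,col):
    P=[tuple(int(v) for v in (proj(f,q)-[x0,y0]+.5)*S) for q in (a,b)]; cv2.line(c,*P,col,1)
X,Y=.6775,.279
ln((X,Y,.05),(X,Y-.1,.05),(0,0,255))           # back top inner, red
ln((X,Y-.012,.042),(X,Y-.1,.042),(0,255,0))         # leg top outer edge if flush, green
ln((X,Y,.05),(X-.15,Y,.05),(0,0,255))
ln((X-.012,Y,.042),(X-.15,Y,.042),(0,255,0))
ln((X-.012,Y,.042),(X,Y-.012,.042),(0,255,255)) # chamfer
cv2.imwrite('pics/z6.png',c)
```

```text
(no output)
```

View pics/z6.png

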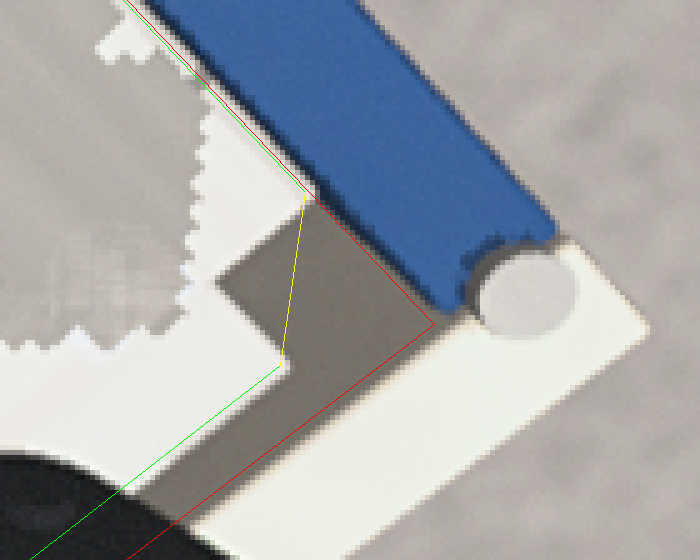

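The overlay fits: the leg edges and notch corners sit on the flush prediction for both boards, and the strip is just the visible upper part of the back board. The tool tilts 0.02 rad under load, so I'll ease the push a little, then check the angles.

Run:
```python
from h import *
def tilt(s): 
    M=R.from_rotvec(s['eef_rot']).as_matrix(); print('tilt',M[:,2],'yaw %.4f'%(np.arctan2(M[1,0],M[0,0])-np.pi/4))
move_l([.6213,.2217,.0045],.02,rot=down(np.pi/4)); sleep(.5); s=st('eased'); tilt(s)
f=shot('wrist','w7.png'); im=cv2.imread('pics/w7.png').astype(int); hsv=cv2.cvtColor(im.astype('u1'),cv2.COLOR_BGR2HSV)
# outer top edge of blue board: last blue px per row; leg end
def fit(P,z):
    Q=np.array([ray(f,p,z)[:2] for p in P]); v=cv2.fitLine(np.float32(Q),cv2.DIST_HUBER,0,1e-4,1e-4).ravel(); return np.arctan(v[1]/v[0]),v
m=(hsv[...,0]>95)&(hsv[...,0]<130)&(hsv[...,1]>110)
m[:, :180]=0
P=[(np.nonzero(m[r])[0].max()+.5,r) for r in range(10,285)]
a,v=fit(P,.05); print('side outer edge angle',a, 'y at x=.677:',v[3]+(.677-v[2])*np.tan(a))
# back board outer edge: bright px, last per row below pivot
g=im.min(2); P=[]
for r in range(322,352):
    c=np.nonzero(g[r,470:575]>205)[0]
    if len(c): P.append((470+c.max()+.5,r))
a2,v2=fit(P,.05); print('back outer edge dx/dy',1/np.tan(a2),len(P))
# leg outer edge / end
```

```text
eased 24.57 0.198 [-11.1805 -10.0152  14.2683] [-1.4792  1.5319 -0.0618] [0.6172 0.219  0.0045]
tilt [-0.007  -0.0048 -1.    ] yaw -0.0014
side outer edge angle -0.0031845067 y at x=.677: 0.2915441
back outer edge dx/dy 0.0028830408 30
```

Run:
```python
from h import *
sleep(.3); st('final'); sign_off()
```

```text
final 24.92 0.196 [-11.7439 -10.6805  13.4933] [-1.5831  1.5125 -0.1109] [0.6171 0.219  0.0045]
the job is handed in; nothing more can be done
```

I took the aluminium square by its red handle, laid it on the drawer bottom and pressed it into the corner. I signed off at 24.9 s, still gripping and pressing; no verdict is reported.

**What my last checks showed:**

| Check | Last reading | Limit |
|---|---|---|
| Side board angle (wrist image) | about -0.003 rad | ±0.02 rad |
| Tool yaw | about -0.001 rad | 0.025 rad for the square |
| Tool tilt | about 0.009 rad | 0.04 rad for the square |
| Wrist force towards back board / side board | about 12 N / 11 N | over 1 N on each |
| Finger opening, matching the handle | 0.196 | none set |

- **Fit in the corner:** The leg edges and the notch at the heel matched the model overlay for a flush fit to within about 1 mm. I made that overlay just before easing the push slightly, because the tool was tilting 0.02 rad under the heavier load.
- **Corner position:** Pressing put the corner about 2 mm from my image estimate, within the calibration error.

**What failed or was not measured:**
- **First grasp:** It closed empty. The real fingertips sit about 42 mm short of the stated TCP, so I corrected for that on the second try. The square had not moved.
- **Heel:** The network did not report it in the last wrist pictures, so its position rests on the overlay and on the hard stops felt at both boards.
- **Bystanders:** I did not measure them again at the end. The arm's path stayed clear of them.

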